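Stand the conical filter funnel on the free filtration station

ROBOT

A 6-joint arm with a two-finger parallel gripper is mounted at the origin on the work surface. World frame = base frame: x ahead of the robot, y to its left, z up, the work surface at z = 0. Lengths are in mm, angles in rad, forces in N, time in s.
With the tool pointing down it reaches from about 350 to 875 mm from the base axis. Payload 4.2 kg.
Tool frame: the origin (TCP) lies on the mounting face of the last link; the fingertips stand 173 mm ahead of it and the grasp point (between the pads) lies 155 mm ahead of it; z points along the fingers, y is the line along which they close (so a half turn about z gives the same grasp; the last joint's range is limited). The gripper opens to 85 mm and grips with 20 to 120 N. Pads are 22 mm wide; open, the fingers measure 114 mm over their backs; the gripper's body (76 mm by 85 mm) begins 54 mm behind the grasp point. The pads swing forward as they close: fully open they stand 13 mm farther back than shut.
Start: joints at [1.509, 0.385, 0.008, 0, -1.194, -0.259], TCP at [197.046, 593.104, 404.712] pointing down, gripper open.
Joint ranges: [-3.14, 3.14], [-1.21, 2.06], [-1.07, 1.41], [-3.16, 2.05], [-2.99, -0.16], [-3.1, 3.1]. Speed limits (rad/s): [2.79, 2.79, 3.14, 3.14, 3.14, 3.14].

INTERFACE

Orientations are given as a unit quaternion [x, y, z, w].
In Python, from bench import arm gives the robot as it stands.
- The arm moves only by the tool carry_out, never from a script. Its argument "rows" is a list of rows, each a list of 7 numbers: the shift along the tool's x, y, z as a fraction of full scale, then the turn, a rotation vector about the tool's x, y, z as a fraction of full scale, then the opening, from -1 (shut) to 1 (fully open). A call has 1 to 12 rows; each row is the pose to reach, as a shift and turn from the pose commanded when the call began, along the tool's axes at that moment, turning the shorter way round; what a row does not reach only later rows make up. Full scale, the value 1, is 20 cm for a shift and pi rad for a turn. A row lasts 1/8 s, in which the tool goes at most 62.5 mm and 10.7 degrees, less where a joint would pass 70% of its speed; a pose out of reach is approached as far as the arm can. A call with a number of a shift or a turn outside -1 to 1 is refused whole. A call with a gripper value outside its range is refused whole. The fingers move at their own pace and stop on an object; the grip force is fixed at half the most. Time passes only in rows, so rows that repeat a pose let the fingers close. It gives the time, the measured TCP pose, the force, the opening and the grip force at its end, in the units of the state.
- arm.read_state(): the state, without advancing time (a new reading comes with each control period).
- arm.get_image(name): name is "scene" or "top"; returns (picture, depth): 480x640x3 uint8, red, green, blue; 480x640 float32, mm along the optical axis (not along the pixel's ray), 0 where there is no reading.
- arm.calibration(name): a dict with "mtx" (3x3 intrinsics, pixels), "cam_to_world" (4x4, takes a point from camera to world coordinates). Camera axes: x right, y up, looking along -z (the intrinsics and any distortion apply to the point x, -y, -z); pixel columns grow to the right and rows downward; lengths in mm; the calibration is good to about 2 mm. A picture is of the moment at which its call begins. calibration takes no time and is no camera call.
- arm.job_done(): hands the job in; it is judged then, once.
The state is a dict: "clock": time; "joints": joint angles; "joint_vel": joint speeds; "joint_efforts": joint torques, N m; "position": TCP position; "ee_rot": TCP orientation; "contact_force": force on the tool from outside, world axes, zero at the start; "wrist_torque": the same for the moment, N m; "gripper_width": finger opening in mm; "grasp_force": force on a finger pad.
Only numpy, scipy, OpenCV 4.12 (cv2) and the standard library are available. Lean on these libraries where they do the work, as an engineer would, in place of code of your own. Each camera call takes 0.05 s, during which the arm holds its last target. There are 200 camera calls.

TASK

Get the manifold ready for the next water sample: take the tall conical steel funnel out of the draining block and stand it upright in the middle of the one filter seat on the filtration manifold that has no cover. It is top-heavy on a small foot, so set it down before you let go, open the gripper slowly, back away straight up and check that it stays still for a second or two. Leave the other two funnels standing in the block.

Things in the scene. Friction and masses are not known exactly. Their poses are not given: they have to be found in the camera images.
- cone_funnel_mid (a point): Tall conical funnel, steel, loose, 130 mm tall, 0.2-0.4 kg, top-heavy. From its underside up: flat foot 30 mm across, 8 thick; stem 18 across to 50; cone to 90; upright band 58 mm across from 90 to 130 (rim bead 61), the place to grip. Stands upright in one of three wells (drawn) of a grey block. Point: on its axis, 65 mm above the underside, 45 below the band's middle; z up the axis.
- seat_top (a point): Free filter seat: flat, level, fixed steel disc 64 mm across, 75 mm above the bench, a 28 mm grey filter in its middle. One of three stations 95 mm apart on a fixed steel manifold; the other two have domed covers with a black knob, tops 37 mm above the seat. Which is free is drawn. Point: centre of the disc's upper face, z up, the row of stations along y.
- straight_funnel_mid (a point): Leave alone: straight-walled funnel, steel, loose, 130 mm tall, a cylinder 58 mm across from 42 mm up to the rim, on a short stem and a 30 mm foot, in another well. Point: on its axis, 65 mm above its underside; z up. The grey block is fixed, 80 x 280 x 35 mm; its wells are 39 mm across, 20 deep (floor 15 mm above the bench).
- short_funnel_mid (a point): Leave alone: short conical funnel, steel, loose, 95 mm tall, 48 mm across at the rim, 30 mm foot, in the remaining well. Point: on its axis, 47.5 mm above its underside; z up. The three wells lie in one straight row 95 mm apart, so the three funnels show the row's direction; the fingers have room on both sides across the row.

How it is judged:
By the outcome, as a careful person would: the job done as asked, in the order asked, and still so for the second after the job is handed in, with the robot touching nothing.
It also fails if it takes over 51 s, if anything falls off the work surface, if the arm or the gripper's body presses on something with over 40 N, if the wrist force passes 120 N, or if a joint passes its speed limit or range.

## Working session

There is one attempt and no reset: what is moved stays moved. The work goes in short steps, Python scripts to look and compute and a tool call to move; the robot and the scene stay as the last step left them, time stands still between calls to the robot, and variables do not carry over. Pictures are saved under pics/ and viewed, at most 10 in all, crops included, and the job is handed in when it is done.

Besides the shell and the picture viewer there is one more tool, called by a JSON object that holds its "name" and its "arguments". carry_out: Moves the arm, as the interface text tells. Its arguments: {"type":"object","properties":{"rows":{"type":"array"}},"required":["rows"]}

```bash
mkdir -p pics; cat > h.py <<'E'
import numpy as np, cv2
from bench import arm
def cloud(name):
    im,d=arm.get_image(name); c=arm.calibration(name); K=np.array(c["mtx"]); T=np.array(c["cam_to_world"])
    v,u=np.mgrid[:480,:640]; 
    p=np.stack([(u-K[0,2])/K[0,0]*d,-(v-K[1,2])/K[1,1]*d,-d],-1)
    w=p@T[:3,:3].T+T[:3,3]; w[d==0]=np.nan
    return im,w
E
python3 - <<'E'
from h import *
for n in("scene","top"):
    im,w=cloud(n); cv2.imwrite(f"pics/{n}0.png",im[...,::-1]); np.save(n+"0.npy",w); print(arm.calibration(n))
print(arm.read_state())
E
```

```text
{'mtx': array([[501.57788713,   0.        , 323.70517589],
       [  0.        , 501.57788713, 232.66024476],
       [  0.        ,   0.        ,   1.        ]]), 'cam_to_world': array([[ 6.57603810e-01, -6.30781780e-01,  4.11912097e-01,
         9.79295307e+02],
       [ 7.53256354e-01,  5.59764590e-01, -3.45352673e-01,
        -3.47488223e+02],
       [-1.27316323e-02,  5.37380637e-01,  8.43243711e-01,
         9.71249078e+02],
       [ 0.00000000e+00,  0.00000000e+00,  0.00000000e+00,
         1.00000000e+00]])}
{'mtx': array([[600.9095725 ,   0.        , 319.9963048 ],
       [  0.        , 600.9095725 , 243.58678445],
       [  0.        ,   0.        ,   1.        ]]), 'cam_to_world': array([[ 2.80380833e-03,  9.97143216e-01, -7.54820899e-02,
         4.40966290e+02],
       [-9.99991866e-01,  3.01466543e-03,  2.67967749e-03,
        -1.60291361e+01],
       [ 2.89957548e-03,  7.54739626e-02,  9.97143557e-01,
         1.14023128e+03],
       [ 0.00000000e+00,  0.00000000e+00,  0.00000000e+00,
         1.00000000e+00]])}
{'clock': 0.1, 'joints': array([ 1.50857615e+00,  3.85483453e-01,  6.76982400e-03, -4.35263927e-04,
       -1.19397644e+00, -2.58600851e-01]), 'joint_vel': array([ 0.00051903, -0.00092182,  0.00369076,  0.00156939,  0.00023068,
       -0.00187228]), 'joint_efforts': array([-9.18336918e-04, -3.93322742e+01,  1.88928294e+01,  4.19789806e+00,
       -2.62334732e-03,  2.60027285e-06]), 'position': array([197.00084462, 592.95489227, 403.73117412]), 'ee_rot': array([ 9.87148510e-01, -1.59802633e-01, -1.08487995e-04,  9.62143411e-04]), 'contact_force': array([ 0.68159414,  0.89025612, -0.23574847]), 'wrist_torque': array([ 0.01037115,  0.01154969, -0.03399087]), 'grasp_force': 0.0, 'gripper_width': 85.1644010606313}
```

View pics/scene0.png

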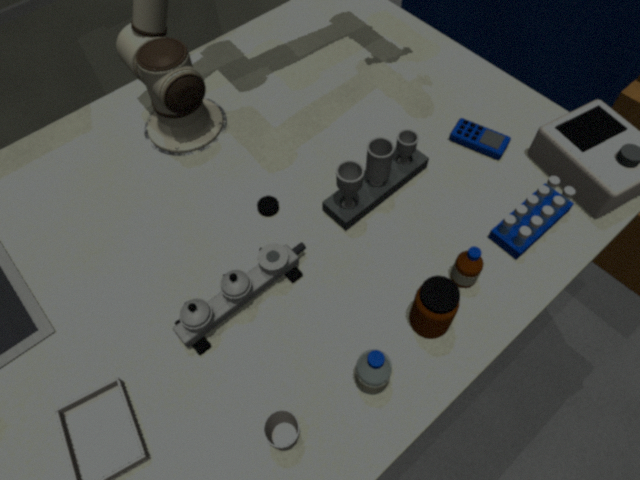

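View pics/top0.png

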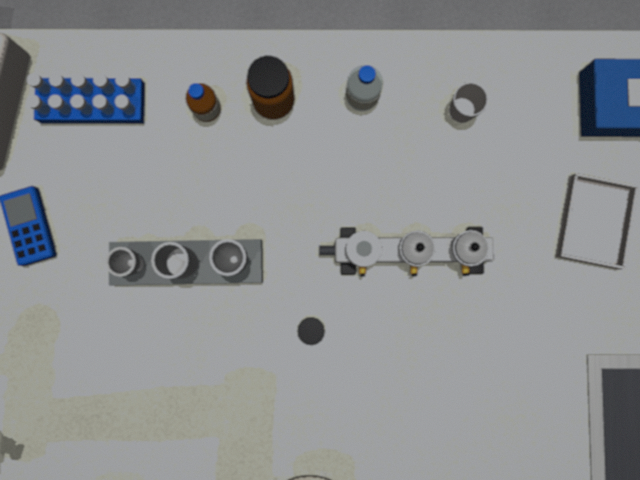

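The scene view shows the tall cone at (350,178), the straight funnel at (378,160) and the short one at (406,145). The free seat is at (273,258). In the top view, the cone's rim is at (228,257) and the free seat at (362,249).

```bash
python3 - <<'E'
from h import *
from scipy.spatial.transform import Rotation as R
for n in("top","scene"):
    w=np.load(n+"0.npy"); im=cv2.imread(f"pics/{n}0.png").astype(int)
    fl=w.reshape(-1,3)
    b=(abs(fl[:,0]-600)<40)&(abs(fl[:,1]+200)<30); print(n,"bench z",np.nanmedian(fl[(fl[:,2]<15)&(fl[:,0]>300)&(fl[:,0]<650)][:,2]))
    def circ(uv,z0,z1,rad):
        u,v=uv; s=w[v-rad:v+rad,u-rad:u+rad].reshape(-1,3); s=s[(s[:,2]>z0)&(s[:,2]<z1)]
        if len(s)<5: print("few",len(s));return
        c,r=cv2.minEnclosingCircle(s[:,:2].astype(np.float32)); print(uv,len(s),"c",np.round(c,1),"2r",round(2*r,1),"z med",np.round(np.median(s[:,2]),1),"mean",s[:,:2].mean(0).round(1),"max",s[:,2].max().round(1))
    P={"top":[(228,257),(171,262),(122,262),(362,249)],"scene":[(350,172),(378,150),(406,137),(273,258)]}[n]
    for p,(a,b,rd) in zip(P,[(137,155,26),(137,155,26),(102,120,22),(68,82,22)]): circ(p,a,b,rd)
w=np.load("top0.npy")
print(w[249,335:390:3].round(0).tolist()); print(w[257,205:252:3].round(0).tolist())
E
python3 - <<'E'
import cv2
a=cv2.imread('pics/top0.png')[220:300,190:400]
cv2.imwrite('pics/c1.png',cv2.resize(a,None,fx=3.8,fy=3.8,interpolation=2))
E
```

```text
top bench z 0.5938915754570644
(228, 257) 330 c [493.8 135.9] 2r 61.0 z med 145.1 mean [494.1 137.1] max 149.9
(171, 262) 348 c [488.9 231.5] 2r 61.4 z med 145.4 mean [489.4 233.2] max 151.3
(122, 262) 279 c [487.9 324.5] 2r 51.6 z med 110.0 mean [487.9 325.8] max 116.0
(362, 249) 999 c [513.9 -95.5] 2r 64.0 z med 75.4 mean [513.5 -95.3] max 81.8
scene bench z 0.2153345282841883
(350, 172) 291 c [490.2 158. ] 2r 113.2 z med 144.3 mean [493.  143.6] max 149.5
(378, 150) 292 c [497.8 199.6] 2r 122.4 z med 144.3 mean [491.2 213.6] max 150.2
(406, 137) 207 c [488.3 300.5] 2r 95.6 z med 109.1 mean [488.6 312.6] max 119.5
(273, 258) 688 c [513.2 -98.3] 2r 66.6 z med 75.0 mean [515.6 -98.2] max 80.2
[[514.0, -46.0, 43.0], [514.0, -52.0, 41.0], [514.0, -57.0, 47.0], [514.0, -63.0, 40.0], [512.0, -67.0, 74.0], [512.0, -72.0, 76.0], [512.0, -78.0, 72.0], [512.0, -83.0, 76.0], [512.0, -88.0, 74.0], [512.0, -93.0, 76.0], [512.0, -99.0, 76.0], [512.0, -104.0, 75.0], [512.0, -110.0, 74.0], [512.0, -115.0, 77.0], [512.0, -120.0, 75.0], [512.0, -125.0, 76.0], [514.0, -134.0, 48.0], [514.0, -140.0, 43.0], [514.0, -145.0, 43.0]]
[[499.0, 193.0, 35.0], [499.0, 187.0, 36.0], [493.0, 162.0, 146.0], [495.0, 162.0, 116.0], [496.0, 159.0, 105.0], [496.0, 154.0, 100.0], [496.0, 151.0, 91.0], [497.0, 147.0, 83.0], [497.0, 143.0, 73.0], [497.0, 137.0, 73.0], [497.0, 132.0, 73.0], [497.0, 126.0, 80.0], [496.0, 119.0, 91.0], [494.0, 108.0, 143.0], [499.0, 115.0, 40.0], [500.0, 110.0, 34.0]]
```

View pics/c1.png

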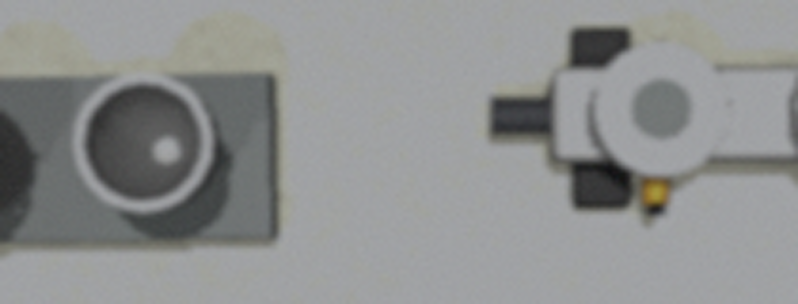

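{"name": "carry_out", "arguments": {"rows": [[0.25,0.2,0,0,0,0.055,1],[0.5,0.4,0,0,0,0.11,1],[0.75,0.6,0,0,0,0.165,1],[0.98,0.78,0,0,0,0.22,1],[0.98,0.78,0,0,0,0.275,1],[0.98,0.78,0,0,0,0.33,1],[0.98,0.78,0,0,0,0.388,1],[0.98,0.78,0,0,0,0.388,1]]}}

```text
clock: 1.1
position: [333.8, 383.1, 404.4]
ee_rot: [0.719, -0.695, 0.0, 0.0]
contact_force: [0.6, 0.5, -0.4]
gripper_width: 85.3
grasp_force: 0.0
```

```bash
cat >> h.py <<'E'
from scipy.spatial.transform import Rotation as R
def plan(target,yaw=None):
    s=arm.read_state(); r=R.from_quat(s["ee_rot"]); M=r.as_matrix()
    print("pos",s["position"].round(1),"tool y",M[:,1].round(3),"tool z",M[:,2].round(4),"w",round(s["gripper_width"],1),"g",s["grasp_force"],"F",s["contact_force"].round(1),"t",round(s["clock"],2))
    tx=np.array([np.sin(yaw),-np.cos(yaw),0]) if yaw is not None else None
    if yaw is not None:
        ty=np.array([np.cos(yaw),np.sin(yaw),0]); tz=np.array([0,0,-1.]); G=R.from_matrix(np.c_[np.cross(ty,tz),ty,tz])
        print("turn",((r.inv()*G).as_rotvec()/np.pi).round(4))
    print("shift",(M.T@(np.array(target)-s["position"])/200).round(4))
E
python3 - <<'E'
from h import *
plan([493.5,136.5,400],np.pi+0.031)
w=np.load("scene0.npy").reshape(-1,3); t=np.load("top0.npy").reshape(-1,3)
from scipy.optimize import least_squares
for n,c,z,r in(("cone",(493.8,135.9),(138,152),29.5),("str",(488.9,231.5),(138,152),29.5),("short",(487.9,324.5),(104,116),24),):
  for nm,q in(("top",t),("scene",w)):
    d=np.hypot(*(q[:,:2]-c).T); s=q[(q[:,2]>z[0])&(q[:,2]<z[1])&(d<r+8)&(d>r-10)]
    f=least_squares(lambda p:np.hypot(s[:,0]-p[0],s[:,1]-p[1])-p[2],[*c,r],loss="soft_l1"); print(n,nm,len(s),f.x.round(1))
E
```

```text
pos [333.8 383.1 404.4] tool y [-0.999 -0.033  0.001] tool z [-5.e-04 -6.e-04 -1.e+00] w 85.3 g 0.0 F [ 0.6  0.5 -0.4] t 1.1
turn [ 0.0002 -0.0002  0.0006]
shift [ 1.2585 -0.7573  0.0222]
cone top 324 [493.6 135.5  27.9]
cone scene 237 [495.1 133.5  27.8]
str top 342 [488.8 231.   28. ]
str scene 215 [490.5 229.1  27.8]
short top 267 [487.7 323.9  23. ]
short scene 156 [489.3 322.   22.9]
```

{"name": "carry_out", "arguments": {"rows": [[0.3,-0.2,0,0,0,0,1],[0.6,-0.4,0,0,0,0,1],[0.85,-0.6,0,0,0,0,1],[1,-0.76,0,0,0,0,1],[1,-0.76,0,0,0,0,1]]}}

```text
clock: 1.72
position: [494.0, 185.3, 404.1]
ee_rot: [0.717, -0.697, 0.0, 0.001]
contact_force: [-0.7, 0.2, -0.0]
gripper_width: 85.2
grasp_force: 0.0
```

```bash
python3 -c "
from h import *
plan([494.4,134.5,275],np.pi+.031)"
```

```text
pos [494.  185.3 404.1] tool y [-1.    -0.028  0.001] tool z [-7.e-04 -8.e-04 -1.e+00] w 85.2 g 0.0 F [-0.7  0.2 -0. ] t 1.73
turn [ 0.0002 -0.0003 -0.0009]
shift [0.2535 0.0045 0.6455]
```

Shift over first, then lower to just above the rim, and down slowly.

{"name": "carry_out", "arguments": {"rows": [[0.14,0.002,0,0,0,0,1],[0.254,0.0045,0,0,0,0,1],[0.254,0.0045,0.12,0,0,0,1],[0.254,0.0045,0.26,0,0,0,1],[0.254,0.0045,0.38,0,0,0,1],[0.254,0.0045,0.48,0,0,0,1],[0.254,0.0045,0.56,0,0,0,1],[0.254,0.0045,0.62,0,0,0,1],[0.254,0.0045,0.645,0,0,0,1],[0.254,0.0045,0.645,0,0,0,1]]}}

```text
clock: 2.98
position: [492.7, 137.5, 275.7]
ee_rot: [0.718, -0.696, 0.0, 0.0]
contact_force: [0.3, 0.8, -0.0]
gripper_width: 85.3
grasp_force: 0.0
```

```bash
python3 - <<'E'
from h import *
plan([494.4,134.5,275],np.pi+.031)
im,w=cloud("scene"); cv2.imwrite("pics/s1.png",cv2.resize(im[60:240,270:450,::-1],None,fx=3,fy=3,interpolation=2))
E
```

```text
pos [492.7 137.5 275.7] tool y [-0.999 -0.032  0.   ] tool z [-1.e-04 -1.e-04 -1.e+00] w 85.3 g 0.0 F [ 0.3  0.8 -0. ] t 2.98
turn [ 0.     -0.      0.0003]
shift [ 0.0154 -0.0082  0.0035]
```

View pics/s1.png

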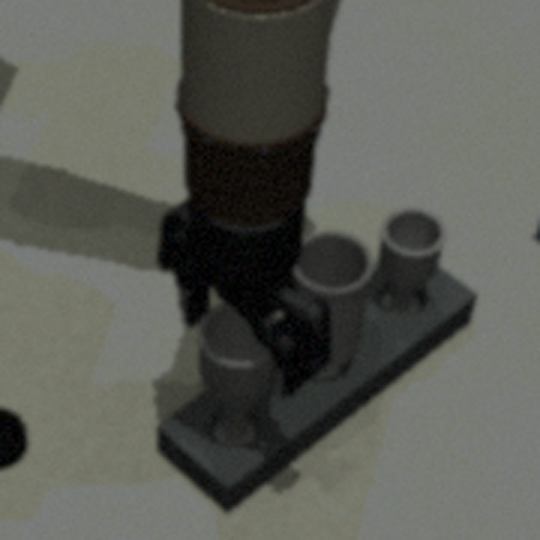

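```bash
python3 - <<'E'
from h import *
c=arm.calibration("scene"); K=c["mtx"]; T=np.linalg.inv(c["cam_to_world"])
def px(p):
    q=T[:3,:3]@p+T[:3,3]; return ((K[0,0]*q[0]/-q[2]+K[0,2]-270)*3).round(),((-K[1,1]*q[1]/-q[2]+K[1,2]-60)*3).round()
for n,p in dict(tipplus=(492.7+57,139,115),tipminus=(492.7-57,135,115),rim=(495,133.5,145),tip_in_plus=(492.7+43,138,115)).items(): print(n,*px(np.array(p)))
im,w=cloud("scene")
q=w.reshape(-1,3); s=q[(abs(q[:,0]-548)<20)&(abs(q[:,1]-137)<30)&(q[:,2]>100)&(q[:,2]<150)]
print(len(s),np.percentile(s,[2,10,50,90,98],axis=0).round(1))
im,t=cloud("top")
q=t.reshape(-1,3)
for sx in(548,438):
  for z in((120,150),(150,180)):
    s=q[(abs(q[:,0]-sx)<20)&(abs(q[:,1]-137)<30)&(q[:,2]>z[0])&(q[:,2]<z[1])]
    if len(s): print(sx,z,len(s),np.percentile(s,[2,50,98],axis=0).round(1).tolist())
E
```

```text
tipplus 295.0 401.0
tipminus 184.0 311.0
rim 238.0 333.0
tip_in_plus 280.0 390.0
72 [[535.5 126.4 120.2]
 [537.5 127.5 123.7]
 [542.8 131.8 135. ]
 [548.5 139.3 145.9]
 [549.  142.5 148.9]]
548 (120, 150) 11 [[535.0, 128.8, 121.4], [538.7, 129.2, 134.1], [541.0, 129.8, 146.1]]
548 (150, 180) 63 [[535.1, 126.3, 161.8], [545.8, 129.8, 168.9], [563.3, 139.0, 179.8]]
438 (120, 150) 11 [[444.0, 125.6, 121.6], [447.3, 126.2, 135.6], [449.1, 126.5, 147.2]]
438 (150, 180) 113 [[418.2, 123.1, 154.0], [440.7, 130.7, 168.6], [450.2, 151.4, 179.7]]
```

{"name": "carry_out", "arguments": {"rows": [[0.015,-0.008,0.015,0,0,0,1],[0.015,-0.008,0.015,0,0,0,1],[0.015,-0.008,0.015,0,0,0,0.8],[0.015,-0.008,0.015,0,0,0,0.6],[0.015,-0.008,0.015,0,0,0,0.5],[0.015,-0.008,0.015,0,0,0,0.4],[0.015,-0.008,0.015,0,0,0,0.3],[0.015,-0.008,0.015,0,0,0,0.2],[0.015,-0.008,0.015,0,0,0,0.1],[0.015,-0.008,0.015,0,0,0,0],[0.015,-0.008,0.015,0,0,0,0],[0.015,-0.008,0.015,0,0,0,0]]}}

```text
clock: 4.62
position: [494.5, 134.4, 273.1]
ee_rot: [0.718, -0.696, 0.0, -0.0]
contact_force: [-0.0, -0.7, 5.0]
gripper_width: 56.7
grasp_force: 63.8
```

```bash
python3 -c "
from h import *
plan([494.4,134.5,400],np.pi+.031)"
```

```text
pos [494.5 134.4 273.1] tool y [-1.    -0.031 -0.001] tool z [ 6.e-04  2.e-04 -1.e+00] w 56.7 g 63.83399984333664 F [-0.  -0.7  5. ] t 4.62
turn [-0.0002  0.      0.0001]
shift [-7.000e-04  1.000e-04 -6.347e-01]
```

{"name": "carry_out", "arguments": {"rows": [[0,0,-0.03,0,0,0,-0.2],[0,0,-0.08,0,0,0,-0.2],[0,0,-0.15,0,0,0,-0.2],[0,0,-0.25,0,0,0,-0.2],[0,0,-0.35,0,0,0,-0.2],[0,0,-0.45,0,0,0,-0.2],[0,0,-0.54,0,0,0,-0.2],[0,0,-0.6,0,0,0,-0.2],[0,0,-0.6,0,0,0,-0.2]]}}

```text
clock: 5.75
position: [494.3, 134.3, 393.8]
ee_rot: [0.718, -0.696, 0.0, -0.001]
contact_force: [-0.3, -0.0, -2.9]
gripper_width: 56.9
grasp_force: 64.4
```

```bash
python3 - <<'E'
from h import *
plan([514.2,-96.8,393],np.pi+.031)
im,w=cloud("scene"); cv2.imwrite("pics/s2.png",cv2.resize(im[60:300,230:450,::-1],None,fx=2.4,fy=2.4,interpolation=2)); np.save("s2.npy",w)
E
```

```text
pos [494.3 134.3 393.8] tool y [-1.    -0.031 -0.002] tool z [ 0.0018  0.0013 -1.    ] w 56.9 g 64.40416598925367 F [-0.3 -0.  -2.9] t 5.75
turn [-0.0006  0.0004  0.    ]
shift [ 1.1583 -0.0634  0.0024]
```

View pics/s2.png

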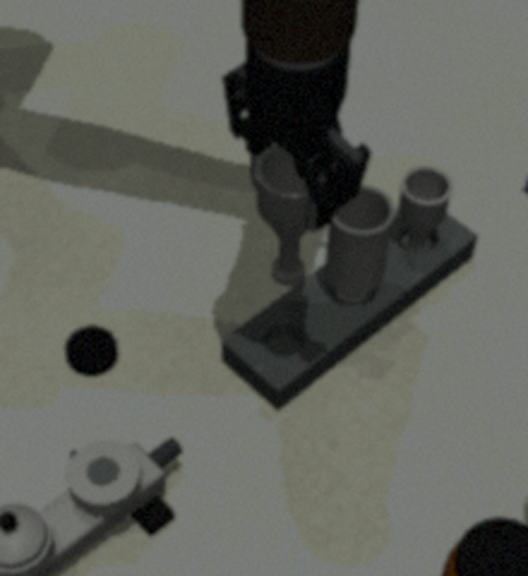

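The cone hangs upright at crop (285,210) with its foot at (287,272), and the other two funnels are still standing. Next I carry it across.

{"name": "carry_out", "arguments": {"rows": [[0.05,0,0,0,0,0,-0.2],[0.13,-0.01,0,0,0,0,-0.2],[0.25,-0.015,0,0,0,0,-0.2],[0.4,-0.02,0,0,0,0,-0.2],[0.55,-0.03,0,0,0,0,-0.2],[0.7,-0.04,0,0,0,0,-0.2],[0.82,-0.05,0,0,0,0,-0.2],[0.92,-0.055,0,0,0,0,-0.2],[0.98,-0.06,0,0,0,0,-0.2],[1,-0.063,0,0,0,0,-0.2],[1,-0.063,0,0,0,0,-0.2]]}}

```text
clock: 7.18
position: [513.2, -65.3, 392.6]
ee_rot: [0.718, -0.696, -0.0, 0.0]
contact_force: [0.1, 0.3, -2.5]
gripper_width: 57.2
grasp_force: 64.4
```

```bash
python3 -c "
from h import *
plan([514.2,-96.8,363],np.pi+.031)"
```

```text
pos [513.2 -65.3 392.6] tool y [-1.    -0.031  0.   ] tool z [-3.e-04  1.e-04 -1.e+00] w 57.2 g 64.4025060790591 F [ 0.1  0.3 -2.5] t 7.17
turn [ 0.0001  0.     -0.0001]
shift [ 0.1577 -0.0004  0.1478]
```

{"name": "carry_out", "arguments": {"rows": [[0.05,0,0,0,0,0,-0.2],[0.11,0,0,0,0,0,-0.2],[0.158,0,0,0,0,0,-0.2],[0.158,0,0.05,0,0,0,-0.2],[0.158,0,0.11,0,0,0,-0.2],[0.158,0,0.16,0,0,0,-0.2],[0.158,0,0.19,0,0,0,-0.2],[0.158,0,0.2,0,0,0,-0.2],[0.158,0,0.2,0,0,0,-0.2]]}}

```text
clock: 8.3
position: [514.3, -96.7, 352.8]
ee_rot: [0.718, -0.696, 0.0, -0.0]
contact_force: [0.3, -0.5, -3.3]
gripper_width: 56.7
grasp_force: 64.4
```

```bash
python3 - <<'E'
from h import *
plan([514.2,-96.8,340],np.pi+.031)
im,w=cloud("scene"); cv2.imwrite("pics/s3.png",cv2.resize(im[160:340,170:350,::-1],None,fx=3.2,fy=3.2,interpolation=2)); np.save("s3.npy",w)
q=w.reshape(-1,3); q=q[(abs(q[:,0]-514)<45)&(abs(q[:,1]+97)<45)]
for z0,z1 in((85,95),(95,105),(105,115),(115,125),(125,135),(135,145),(185,200),(200,212),(212,225)):
    s=q[(q[:,2]>z0)&(q[:,2]<z1)]
    if len(s): print(z0,len(s),s.min(0).round(1),s.max(0).round(1),s.mean(0).round(1))
E
```

```text
pos [514.3 -96.7 352.8] tool y [-1.    -0.031 -0.   ] tool z [ 2.e-04 -1.e-04 -1.e+00] w 56.7 g 64.42114149103872 F [ 0.3 -0.5 -3.3] t 8.3
turn [-0.0001 -0.      0.0001]
shift [0.0006 0.0005 0.0639]
85 3 [ 509.8 -110.4   92.7] [ 524.1 -105.9   94.4] [ 519.  -107.9   93.7]
95 89 [ 501.4 -111.2   95.2] [529.4 -81.8 105. ] [ 519.6 -100.1  102.1]
105 36 [ 507.  -107.8  105. ] [528.3 -84.2 114.7] [520.1 -99.1 108.8]
115 19 [ 511.9 -106.1  116.4] [523.5 -93.  124.8] [ 520.6 -100.2  120.3]
125 27 [ 512.7 -105.4  125.1] [524.4 -89.4 134.7] [520.  -99.8 129.4]
135 22 [ 513.7 -106.6  135.1] [523.9 -92.  144.8] [ 520.1 -100.3  139.5]
185 158 [ 486.4 -125.8  185.1] [556.5 -77.6 199.8] [ 521.7 -109.3  192.7]
200 126 [ 487.1 -125.6  200. ] [556.8 -89.6 212. ] [ 522.2 -110.8  206.1]
212 151 [ 478.5 -126.9  212.1] [553.9 -97.3 225. ] [ 515.3 -113.3  220. ]
```

View pics/s3.png

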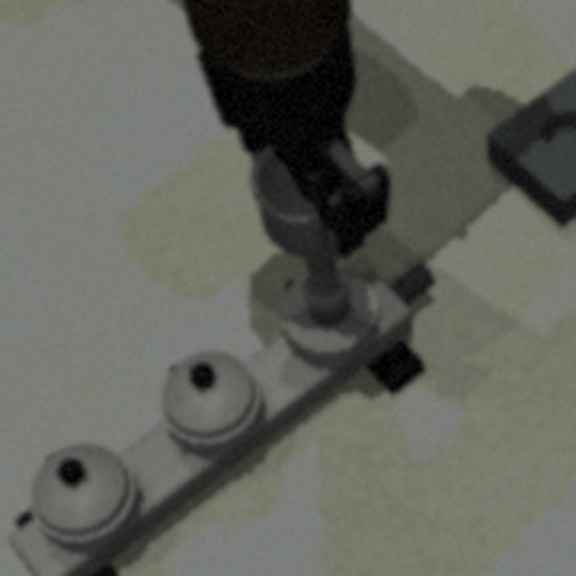

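{"name": "carry_out", "arguments": {"rows": [[0.007,0,0.02,0,0,0,-0.2],[0.007,0,0.045,0,0,0,-0.2],[0.007,0,0.065,0,0,0,-0.2],[0.007,0,0.08,0,0,0,-0.2],[0.007,0,0.088,0,0,0,-0.2],[0.007,0,0.092,0,0,0,-0.2],[0.007,0,0.092,0,0,0,-0.2]]}}

```text
clock: 9.22
position: [514.2, -98.2, 334.4]
ee_rot: [0.718, -0.696, 0.0, -0.0]
contact_force: [-0.7, 0.4, -3.8]
gripper_width: 57.2
grasp_force: 64.4
```

{"name": "carry_out", "arguments": {"rows": [[0,0,0.003,0,0,0,-0.2],[0,0,0.006,0,0,0,-0.2],[0,0,0.006,0,0,0,-0.2]]}}

```text
clock: 9.6
position: [514.2, -98.2, 333.1]
ee_rot: [0.718, -0.696, 0.0, -0.0]
contact_force: [0.4, 0.0, -2.8]
gripper_width: 57.1
grasp_force: 64.4
```

{"name": "carry_out", "arguments": {"rows": [[0,0,0.003,0,0,0,-0.2],[0,0,0.003,0,0,0,-0.2]]}}

```text
clock: 9.85
position: [514.2, -98.2, 333.1]
ee_rot: [0.718, -0.696, 0.0, 0.0]
contact_force: [-1.2, 0.3, 1.9]
gripper_width: 56.6
grasp_force: 64.4
```

{"name": "carry_out", "arguments": {"rows": [[0,0,0.003,0,0,0,-0.2],[0,0,0.003,0,0,0,-0.2]]}}

```text
clock: 10.1
position: [514.2, -98.2, 333.0]
ee_rot: [0.718, -0.696, 0.0, 0.0]
contact_force: [-2.3, 0.9, 5.7]
gripper_width: 56.7
grasp_force: 65.1
```

{"name": "carry_out", "arguments": {"rows": [[0,0,-0.002,0,0,0,0.2],[0,0,-0.002,0,0,0,0.3],[0,0,-0.002,0,0,0,0.32],[0,0,-0.002,0,0,0,0.34],[0,0,-0.002,0,0,0,0.35],[0,0,-0.002,0,0,0,0.36],[0,0,-0.002,0,0,0,0.37],[0,0,-0.002,0,0,0,0.38],[0,0,-0.002,0,0,0,0.39],[0,0,-0.002,0,0,0,0.4],[0,0,-0.002,0,0,0,0.41],[0,0,-0.002,0,0,0,0.42]]}}

```text
clock: 11.6
position: [514.2, -98.2, 332.3]
ee_rot: [0.718, -0.696, 0.0, -0.0]
contact_force: [-0.8, 0.1, -0.1]
gripper_width: 60.3
grasp_force: 0.0
```

{"name": "carry_out", "arguments": {"rows": [[0,0,0,0,0,0,0.45],[0,0,0,0,0,0,0.48],[0,0,0,0,0,0,0.52],[0,0,0,0,0,0,0.56],[0,0,0,0,0,0,0.61],[0,0,0,0,0,0,0.67],[0,0,0,0,0,0,0.74],[0,0,0,0,0,0,0.82],[0,0,0,0,0,0,0.9],[0,0,0,0,0,0,1],[0,0,0,0,0,0,1],[0,0,0,0,0,0,1]]}}

```text
clock: 13.1
position: [514.2, -98.2, 332.3]
ee_rot: [0.718, -0.696, 0.0, -0.0]
contact_force: [0.8, -1.2, 0.0]
gripper_width: 85.3
grasp_force: 0.0
```

{"name": "carry_out", "arguments": {"rows": [[0,0,-0.02,0,0,0,1],[0,0,-0.05,0,0,0,1],[0,0,-0.1,0,0,0,1],[0,0,-0.15,0,0,0,1],[0,0,-0.22,0,0,0,1],[0,0,-0.32,0,0,0,1],[0,0,-0.44,0,0,0,1],[0,0,-0.56,0,0,0,1],[0,0,-0.68,0,0,0,1],[0,0,-0.75,0,0,0,1],[0,0,-0.75,0,0,0,1]]}}

```text
clock: 14.48
position: [514.1, -98.2, 483.5]
ee_rot: [0.718, -0.696, 0.001, -0.001]
contact_force: [0.1, -0.3, -0.2]
gripper_width: 85.3
grasp_force: 0.0
```

```bash
python3 - <<'E'
from h import *
im,w=cloud("scene"); cv2.imwrite("pics/s4.png",im[...,::-1]); np.save("s4.npy",w)
q=w.reshape(-1,3); q=q[(abs(q[:,0]-514)<45)&(abs(q[:,1]+97)<45)]
for z0,z1 in((76,82),(82,86),(90,100),(100,110),(110,120),(150,160),(160,175),(175,190),(198,212)):
    s=q[(q[:,2]>z0)&(q[:,2]<z1)]
    if len(s): print(z0,len(s),s.min(0).round(1),s.max(0).round(1),s.mean(0).round(1))
E
```

```text
76 159 [ 483.6 -129.3   76. ] [545.8 -67.4  82. ] [ 519.7 -101.8   77.5]
82 62 [ 500.8 -113.3   82.1] [528.6 -84.7  86. ] [ 518.8 -100.8   84. ]
90 21 [ 511.3 -106.7   90.3] [523.3 -93.6 100. ] [ 520.3 -101.5   94.6]
100 22 [ 514.5 -107.7  100.9] [523.6 -90.7 109.5] [ 520.6 -100.9  104.3]
110 26 [ 511.6 -107.3  110.5] [524.2 -93.  119.7] [ 520.6 -101.4  114.8]
150 87 [ 490.2 -116.8  150.1] [534.1 -76.8 159.9] [501.2 -92.2 155.2]
160 237 [ 485.9 -127.2  160.2] [543.5 -72.1 174.9] [510.2 -95.5 167.4]
175 258 [ 486.8 -127.5  175.1] [544.2 -71.8 190. ] [516.  -99.  182.5]
198 295 [ 483.4 -128.8  198. ] [545.4 -67.6 210.5] [513.2 -97.6 204.3]
```

View pics/s4.png

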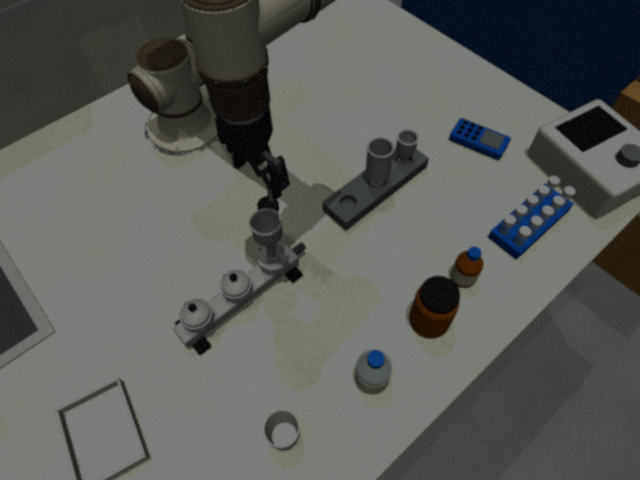

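The funnel stands on the seat, with its rim at (266,222) and foot at (271,258). By depth, the foot is within 1 mm of the seat centre and the rim sits directly above it. The other two funnels are undisturbed at (379,160) and (406,145). I'll wait about 1.5 s and recheck.

{"name": "carry_out", "arguments": {"rows": [[0,0,0,0,0,0,1],[0,0,0,0,0,0,1],[0,0,0,0,0,0,1],[0,0,0,0,0,0,1],[0,0,0,0,0,0,1],[0,0,0,0,0,0,1],[0,0,0,0,0,0,1],[0,0,0,0,0,0,1],[0,0,0,0,0,0,1],[0,0,0,0,0,0,1],[0,0,0,0,0,0,1],[0,0,0,0,0,0,1]]}}

```text
clock: 16.02
position: [514.2, -98.2, 482.3]
ee_rot: [0.718, -0.696, 0.0, -0.0]
contact_force: [0.1, 0.0, 0.3]
gripper_width: 85.3
grasp_force: 0.0
```

```bash
python3 - <<'E'
from h import *
im,w=cloud("scene")
def rim(w): 
    q=w.reshape(-1,3); s=q[(abs(q[:,0]-514)<45)&(abs(q[:,1]+97)<45)&(q[:,2]>198)&(q[:,2]<212)]; return (s.min(0)+s.max(0))/2
a,b=rim(np.load("s4.npy")),rim(w); print(a,b)
if np.hypot(*(a-b)[:2])<2.5: print(arm.job_done())
E
```

```text
[514.40768629 -98.19101174 204.2734662 ] [514.31963077 -98.49232544 203.87367521]
the job is handed in; nothing more can be done
None
```

The tall conical funnel is standing upright and still in the middle of the free filter seat, the other two funnels were not moved, and the job was handed in at about 16 s.

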